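Clear and close the dust collector's access panel

ROBOT

A 7-joint arm with a two-finger parallel gripper is mounted at the origin on the work surface. World frame = base frame: x ahead of the robot, y to its left, z up, the work surface at z = 0. Lengths are in mm, angles in degrees, forces in N, time in s.
With the tool pointing down it reaches from about 400 to 925 mm from the base axis. Payload 5.6 kg.
Tool frame: the origin (TCP) lies at the centre of the arm's flange, where the gripper is bolted on; the fingertips stand 173 mm ahead of it and the grasp point (between the pads) lies 155 mm ahead of it; z points along the fingers, y is the line along which they close (so a half turn about z gives the same grasp; the last joint's range is limited). The gripper opens to 85 mm and grips with 20 to 120 N. Pads are 22 mm wide; open, the fingers measure 114 mm over their backs; the gripper's body (76 mm by 85 mm) begins 54 mm behind the grasp point. The pads swing forward as they close: fully open they stand 13 mm farther back than shut.
Start: joints at [66.52, 26.786, -0.665, 91.828, 0.344, 61.387, -3.226], TCP at [233.074, -606.777, 404.69] pointing down, gripper open.
Joint ranges: [-144.91, 144.91], [-17.63, 115.5], [-89.93, 88.59], [15.96, 139.68], [-74.01, 254.01], [8.47, 105.57], [-167.45, 167.45]. Speed limits (degrees/s): [147.25, 147.25, 180, 180, 180, 180, 180].

INTERFACE

Orientations are given as a 3x3 rotation matrix whose columns are the frame's x, y, z axes.
In Python, from bench import * gives the robot as it stands.
- The arm moves only by the tool servo_tool, never from a script. Its argument "increments" is a list of rows, each a list of 5 numbers: the opening, from 0 (shut) to 1 (fully open), then the shift along the tool's x, y, z scaled (see below), then the turn about the tool's z scaled (see below). A call has 1 to 10 rows; each row shifts and turns the commanded pose from where the row before left it, along the tool's axes as they then stand; what a row does not reach is not made up. The controller multiplies each number of a shift by 0.03 m and each number of a turn by 60 degrees. A row lasts 1/10 s, in which the tool goes at most 50 mm and 8.59 degrees, less where a joint would pass 70% of its speed; a pose out of reach is approached as far as the arm can. A call with a number of a shift or a turn outside -1 to 1 is refused whole. A call with a gripper value outside its range is refused whole. The fingers move at their own pace and stop on an object; "grip_force" is the grip in N (left out, the last holds). Time passes only in rows, so rows that do not move let the fingers close. It gives the time, the measured TCP pose, the force, the opening and the grip force at its end, in the units of the state.
- state(): the state, without advancing time (a new reading comes with each control period).
- get_image(name): name is "scene" or "top" or "wrist"; returns a dict with "color" (400x640x3 uint8, red, green, blue), "camera_matrix" (3x3 intrinsics, pixels), "pose" (4x4, takes a point from camera to world coordinates). Camera axes: x right, y down, z forward; pixel columns grow to the right and rows downward; lengths in mm; the calibration is good to about 2 mm. The wrist camera is an equidistant fisheye: a pixel r from the principal point sees the ray r / f radians off the axis. A picture is of the moment at which its call begins. There is no depth.
- close_job(): hands the job in; it is judged then, once.
Trained networks look in a picture, given as the dict that the camera call returned (one of the last four; its "shot" number tells which), for a name from the list of things; names that differ only in an ending like _2 or _b are one class to them, and where a whole thing is asked for, a point or a joint stands for the part that bears it (a point fixed in the world has none). Each returns a list of dicts, best first, with "p" (0 to 1); they miss things now and then, are a little off and sometimes report something else, mostly with a low value. They report only what shows in the picture. A call takes as long as a camera call.
- search_frame(picture, query): "extent" ([left, top, width, height] in pixels, round what is visible of it).
- outline_of(picture, query): "region" (400x640 bool, what is visible of it) and "extent" ([left, top, width, height] in pixels, round what is visible of it).
The state is a dict: "clock": time; "joints": joint angles; "qvel": joint speeds; "joint_efforts": joint torques, N m; "position": TCP position; "tool_rot": TCP orientation; "ft_force": force on the tool from outside, world axes, zero at the start; "ft_torque": the same for the moment, N m; "grip_width": opening from 0.0 (shut) to 1.0 (fully open); "grasp_force": force on a finger pad.
Only numpy, scipy, OpenCV 4.12 (cv2) and the standard library are available. Lean on these libraries where they do the work, as an engineer would, in place of code of your own. Each camera call takes 0.05 s, during which the arm holds its last target. There are 200 camera calls.

TASK

Clear the loose tooling off the bench dust collector's access panel: put the two square punches into the rectangular tray and the round die into the round dish. Then turn the panel's quarter-turn fastener until its slot lines up with the two marks on the panel, and only after that press the panel down until it is fully home against the frame. Finish while still holding the panel pressed home, and leave everything else on the bench where it is.

Things in the scene. Friction and masses are not known exactly. Their poses are not given: they have to be found in the camera images.
- housing: Green steel filter box of a bench dust collector, fixed, 210 x 240 x 70 mm (x, y, z), with a short black round port on its far (+x) side. Its top at z = 70 mm is the frame. Origin: centre of the underside; x points away from the robot at yaw 0. It stands anywhere over about 60 x 120 mm, turned up to 0.3 rad.
- panel (a joint): White access panel, level over the housing on a springy gasket and guides: it only moves straight down. Value in m: 0 = sprung up (underside 6 mm above the frame), 0.006 = fully home on the frame (rigid stop). It starts to move at about 5 N, needs about 11 N to be fully home, and springs back up when released. Pressing anywhere on its top (or on the fastener) works.
- panel_top (a point): Centre of the panel's upper face, 82 mm above the bench when up, 76 mm when home; axes along the housing's. The panel measures 200 x 230 x 6 mm. Two black painted marks on it, 20 x 5 mm, lie in front of and behind the fastener, on its line along the housing's x.
- fastener (a joint): Quarter-turn fastener of bare steel on the panel. Value in rad, anticlockwise positive seen from above: angle of the slot from the housing's x axis; 0 = slot in line with the two painted marks. It starts at 0.9 to 1.5 and must be turned clockwise; it can overshoot, to -0.4. Stiff (0.04 N m), stays where it is left.
- fastener_top (a point): On the fastener's axis at the top of its jaws, 23 mm above the panel's face, 50 mm from the panel's centre towards -x (housing frame). Its x is along the slot. The fastener: a disc 36 mm across and 6 mm high carrying two parallel upright jaws, 34 mm long, 17 mm high, 14 mm wide over both, with the 4 mm slot between them.
- punch1: Square steel punch, 60 x 12 x 12 mm, about 70 g, lying on the panel along its own x. Origin: centre of the underside.
- punch2: A second punch, the same.
- die: Round steel die, 28 mm across, 22 mm high, about 100 g, standing on the panel. Origin: centre of the underside. The three pieces stand about 70 mm apart in a row along the housing's y, 40 mm beyond the panel's centre, in any order.
- tray: White rectangular tray, fixed, 150 x 95 x 30 mm (x, y, z) outside, walls and floor 4 mm. Origin: centre of the underside. It stands to the left or right of the housing.
- tray_in (a point): Centre of the tray's inner floor, axes of the tray.
- dish: White round dish, fixed, 112 mm across at the rim, 28 mm high, walls 4 mm, floor 5 mm. Origin: centre of the underside. It stands on the other side of the housing.
- dish_in (a point): Centre of the dish's inner floor (about 96 mm across).
- flask: Bystander: steel drinking flask, 68 mm across, 200 mm tall.
- hammer: Bystander: hammer, about 0.3 m long, lying on the bench.
- brush: Bystander: bench brush lying on the bench.
- bench_block: Bystander: steel bench block, 60 x 60 x 20 mm.
- ring_clamp: Bystander: wooden ring clamp, 100 x 26 x 22 mm, lying on the bench.
- spool: Bystander: wooden wire spool, 44 mm across, 34 mm high, standing.

How it is judged:
By the outcome, as a careful person would: the job done as asked, in the order asked, and still so for the second after the job is handed in, while the arm keeps its last pose, push and grip.
It also fails if it takes over 72 s, if anything falls off the work surface, if the arm or the gripper's body presses on something with over 40 N, if the wrist force passes 120 N, or if a joint passes its speed limit or range.

## Working session

There is one attempt and no reset: what is moved stays moved. The work goes in short steps, Python scripts to look and compute and a tool call to move; the robot and the scene stay as the last step left them, time stands still between calls to the robot, and variables do not carry over. Pictures are saved under pics/ and viewed, at most 10 in all, crops included, and the job is handed in when it is done.

Besides the shell and the picture viewer there is one more tool, called in YAML: its name, and indented under it one key for each argument. servo_tool: Moves the arm, as the interface text tells. Its arguments: {"type":"object","properties":{"increments":{"type":"array","items":{"type":"array","items":{"type":"number"}}},"grip_force":{"type":"number"}},"required":["increments"]}

```bash
ls; mkdir -p pics; python3 - <<'E'
from bench import *
import cv2,numpy as np
np.set_printoptions(precision=3,suppress=True)
s=state();print(s)
for n in ("top","scene"):
    p=get_image(n);cv2.imwrite(f"pics/{n}0.png",p["color"][:,:,::-1]);print(n,p["camera_matrix"].tolist(),p["pose"])
    for q in ("housing","panel_top","fastener","punch1","die","tray","dish","flask","hammer","brush","bench_block","ring_clamp","spool"):
        print(q,[(d["extent"],round(d["p"],2)) for d in search_frame(p,q)[:3]])
E
```

```text
pics
{'clock': 0.0, 'joints': array([66.521, 26.837, -0.667, 91.881,  0.344, 61.385, -3.228]), 'qvel': array([-0.002,  0.027,  0.026, -0.036,  0.013, -0.034, -0.02 ]), 'joint_efforts': array([ -0.   , -53.24 ,   0.021, -25.13 ,   0.011,   0.008,  -0.   ]), 'position': array([ 232.991, -606.543,  403.718]), 'tool_rot': array([[ 0.934,  0.359, -0.001],
       [ 0.359, -0.934,  0.002],
       [-0.   , -0.002, -1.   ]]), 'ft_force': array([0.318, 0.271, 0.118]), 'ft_torque': array([ 0.012,  0.044, -0.012]), 'grasp_force': 0.0, 'grip_width': 1.0025370364062596}
top [[510.03711166259416, 0.0, 321.1673383786487], [0.0, 510.03711166259416, 206.15462680587032], [0.0, 0.0, 1.0]] [[   0.      -0.986    0.164  249.603]
 [  -1.       0.002    0.015  -26.515]
 [  -0.015   -0.164   -0.986 1400.802]
 [   0.       0.       0.       1.   ]]
housing [([279.0, 132.8, 101.7, 91.9], 0.71), ([350.4, 148.0, 7.9, 22.7], 0.67)]
panel_top [([285.8, 137.4, 91.2, 81.2], 0.78)]
fastener [([329.2, 188.8, 8.5, 15.8], 0.52)]
punch1 [([316.6, 152.2, 12.6, 22.8], 0.6), ([348.0, 149.1, 9.5, 21.5], 0.54), ([325.9, 191.2
[... 966 characters left out ...]
73.4, 177.8, 110.6, 98.7], 0.69), ([211.9, 328.1, 44.4, 56.9], 0.41)]
fastener [([307.2, 202.8, 16.8, 11.3], 0.72)]
punch1 [([335.6, 212.4, 17.9, 20.0], 0.45)]
die [([275.3, 178.2, 110.9, 97.0], 0.66), ([305.5, 204.0, 16.3, 13.7], 0.22)]
tray [([363.9, 139.1, 53.0, 35.5], 0.65)]
dish [([216.4, 281.4, 48.1, 50.0], 0.91)]
flask [([350.9, 200.9, 11.3, 11.3], 0.61), ([213.7, 331.2, 42.0, 54.4], 0.56)]
hammer [([421.2, 139.7, 41.9, 64.6], 0.67)]
brush [([137.2, 234.0, 77.1, 34.5], 0.66)]
bench_block [([406.6, 191.7, 33.0, 21.8], 0.57), ([362.7, 137.8, 55.6, 34.5], 0.24)]
ring_clamp [([314.7, 146.9, 18.3, 24.2], 0.6)]
spool [([310.6, 314.7, 15.6, 27.2], 0.94), ([271.6, 178.6, 121.6, 107.5], 0.18)]
```

```bash
cat > h.py <<'E'
import numpy as np,cv2
from bench import *
np.set_printoptions(precision=2,suppress=True)
def world(p,uv,z):
    "pixels (n,2) of a pinhole picture -> world points on the plane z"
    K=p["camera_matrix"];T=p["pose"];uv=np.atleast_2d(uv).astype(float)
    d=(T[:3,:3]@np.linalg.inv(K)@np.c_[uv,np.ones(len(uv))].T).T
    return T[:3,3]+d*((z-T[2,3])/d[:,2])[:,None]
def best(p,q,n=3):
    return outline_of(p,q)[:n]
def rect(p,reg,z):
    c=max(cv2.findContours(reg.astype(np.uint8),cv2.RETR_EXTERNAL,cv2.CHAIN_APPROX_NONE)[0],key=cv2.contourArea)[:,0]
    w=world(p,c,z)[:,:2].astype(np.float32);return cv2.minAreaRect(w)
E
python3 - <<'E'
from h import *
p=get_image("top");im=p["color"][:,:,::-1]
a=cv2.resize(im[90:320,120:500],None,fx=2,fy=2,interpolation=cv2.INTER_CUBIC)
cv2.imwrite("pics/top_a.png",a)
b=cv2.resize(im[125:235,270:390],None,fx=5,fy=5,interpolation=cv2.INTER_CUBIC)
cv2.imwrite("pics/top_b.png",b)
for q,z in (("panel_top",82),("punch1",94),("die",104),("fastener",105),("tray",30),("dish",28)):
    for d in best(p,q): print(q,round(d["p"],2),d["extent"],rect(p,d["region"],z))
E
```

```text
panel_top 0.61 [285.8, 138.5, 90.4, 80.8] ((544.2538452148438, -26.903732299804688), (202.4268035888672, 229.98953247070312), 7.528738498687744)
punch1 0.41 [319.3, 151.2, 11.3, 20.6] ((579.7395629882812, -17.920875549316406), (9.922076225280762, 57.110355377197266), 73.29484558105469)
die 0.57 [296.9, 162.4, 11.2, 10.9] ((570.0010375976562, 45.436859130859375), (22.69056510925293, 20.50416374206543), 44.41576385498047)
die 0.33 [326.0, 190.3, 13.8, 15.0] ((492.6932373046875, -32.75557327270508), (33.29575729370117, 31.35736656188965), 44.436439514160156)
tray 0.72 [169.3, 164.4, 50.1, 64.4] ((502.5693359375, 341.5445251464844), (156.52880859375, 102.2623291015625), 17.06332015991211)
dish 0.88 [416.6, 175.9, 38.7, 43.9] ((501.6927185058594, -317.4390563964844), (111.93771362304688, 108.1490707397461), 89.82302856445312)
dish 0.31 [137.9, 107.9, 75.3, 67.3] ((678.607666015625, 392.6877746582031), (96.74272155761719, 257.562744140625), 47.39113235473633)
```

View pics/top_a.png

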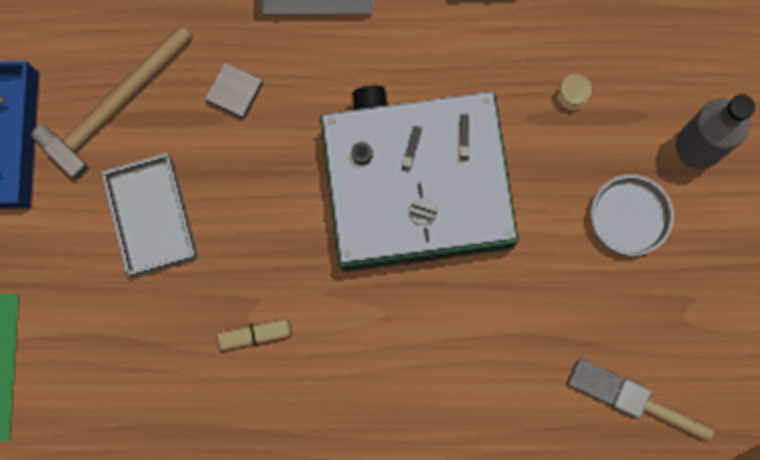

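View pics/top_b.png

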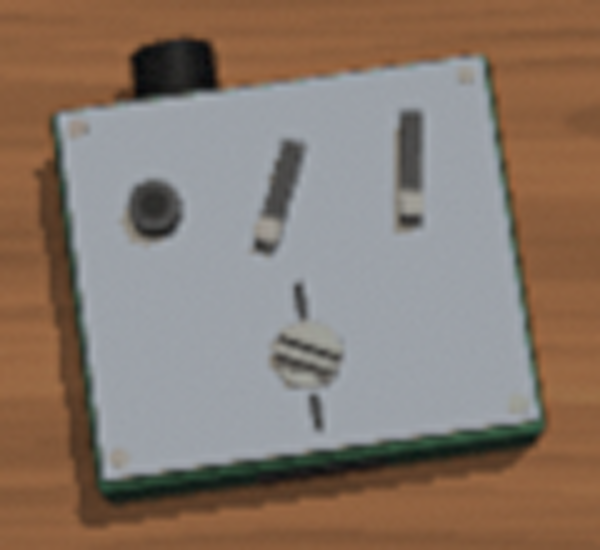

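Top view, in 2x and 5x crops. The panel corners are at 5x-crop (55,115), (485,55), (543,430) and (100,490). The die is at (155,208). The punches run from (291,140) to (263,250) and from (410,110) to (410,225). The fastener is at (308,355), its slot slanting down to the right. The tray is on the left (+y) and the dish on the right.

```bash
cat >> h.py <<'E'
def fish_world(p,uv,z):
    K=p["camera_matrix"];T=p["pose"];uv=np.atleast_2d(uv).astype(float)
    q=(uv-K[:2,2])/[K[0,0],K[1,1]];r=np.linalg.norm(q,axis=1)[:,None]
    d=np.c_[q*np.sin(r)/np.maximum(r,1e-9),np.cos(r)]@T[:3,:3].T
    return T[:3,3]+d*((z-T[2,3])/d[:,2])[:,None]
def delta(x,y,z,yaw):
    "what is left to the pose: tool-axis shifts and turn in row units, total"
    s=state();R=s["tool_rot"];d=R.T@(np.array([x,y,z])-s["position"])/30
    cur=np.degrees(np.arctan2(R[1,0],R[0,0]));t=-((yaw-cur+90)%180-90)
    print("clock",s["clock"],"pos",s["position"],"yaw",round(cur,2),"shift",d,"turn deg",round(t,2),"units",round(t/60,3),"F",s["ft_force"],"grip",s["grip_width"],s["grasp_force"])
E
python3 - <<'E'
from h import *
p=get_image("top");f=lambda a:np.array(a)/5+[270,125]-.4
A=world(p,f([[291,140],[265,238]]),94);B=world(p,f([[410,110],[410,213]]),94)
D=world(p,f([[154,208]]),104);F=world(p,f([[308,352]]),105);M=world(p,f([[299,284],[303,318],[312,395],[320,430]]),82)
P=world(p,f([[55,115],[485,55],[543,430],[100,490]]),82)
for n,q in (("A",A),("B",B)):
    d=q[0]-q[1];print(n,q.mean(0),np.linalg.norm(d),np.degrees(np.arctan2(d[1],d[0])))
print("die",D,"fast",F,"marks",M,"panel",P,P.mean(0))
d=M[0]-M[3];print(np.degrees(np.arctan2(d[1],d[0])))
for s in [f([[280,337],[340,353]]),f([[275,355],[325,372]])]:
    w=world(p,s,105);d=w[0]-w[1];print("slot",np.degrees(np.arctan2(d[1],d[0])))
t=np.array([[107,172],[168,156],[194,258],[130,275]])/2+[120,90];T=world(p,t,30);print("tray",T,T.mean(0))
delta(*A.mean(0)[:2],330,-15)
E
```

```text
A [584.07 -17.12  94.  ] 54.82010822824753 -14.530313956415588
B [598.76 -86.75  94.  ] 55.98482842988781 -0.5423013253457274
die [[571.45  47.65 104.  ]] fast [[494.47 -32.6  105.  ]] marks [[535.39 -28.06  82.  ]
 [517.06 -30.13  82.  ]
 [475.86 -34.74  82.  ]
 [457.27 -38.87  82.  ]] panel [[ 628.22  102.29   82.  ]
 [ 660.52 -128.02   82.  ]
 [ 457.02 -155.39   82.  ]
 [ 425.8    76.06   82.  ]] [542.89 -26.26  82.  ]
7.876054207656667
slot 74.65956935576726
slot 70.78666156669642
tray [[563.2  402.77  30.  ]
 [585.62 319.01  30.  ]
 [442.97 278.05  30.  ]
 [419.81 364.49  30.  ]] [502.9  341.08  30.  ]
clock 1.8 pos [ 233.07 -606.78  404.68] yaw 21.01 shift [ 17.97 -14.15   2.49] turn deg 36.01 units 0.6 F [-0.42 -0.15 -0.48] grip 0.998860874886685 0.0
```

servo_tool:
  increments:
    - [0.5, 0.9, -0.7, 0, 0]
    - [0.5, 0.9, -0.7, 0, 0]
    - [0.5, 0.9, -0.7, 0, 0]
    - [0.5, 0.9, -0.7, 0, 0]
    - [0.5, 0.9, -0.7, 0, 0]
    - [0.5, 0.9, -0.7, 0, 0]
    - [0.5, 0.9, -0.7, 0, 0]
    - [0.5, 0.9, -0.7, 0, 0]
    - [0.5, 0.9, -0.7, 0, 0]
    - [0.5, 0.9, -0.7, 0, 0]
  grip_force: 50

```text
clock: 2.8
position: [410.4, -312.7, 405.0]
tool_rot: [[0.934, 0.358, 0.0], [0.358, -0.934, -0.0], [0.0, 0.001, -1.0]]
ft_force: [0.2, 0.5, 0.4]
grip_width: 0.496
grasp_force: 0.0
```

servo_tool:
  increments:
    - [0.5, 0.9, -0.7, 0, 0]
    - [0.5, 0.9, -0.7, 0, 0]
    - [0.5, 0.9, -0.7, 0, 0]
    - [0.5, 0.9, -0.7, 0, 0]
    - [0.5, 0.9, -0.7, 0, 0]
    - [0.5, 0.9, -0.7, 0, 0]
    - [0.5, 0.9, -0.7, 0, 0]
    - [0.5, 0.9, -0.7, 0, 0]
    - [0.5, 0.9, -0.7, 0, 0]
    - [0.5, 0.9, -0.7, 0, 0]

```text
clock: 3.8
position: [587.2, -19.9, 404.8]
tool_rot: [[0.934, 0.358, 0.0], [0.358, -0.934, -0.0], [0.0, 0.0, -1.0]]
ft_force: [-0.2, 0.1, 0.5]
grip_width: 0.504
grasp_force: 0.0
```

servo_tool:
  increments:
    - [0.5, 0, 0, 0.3, 0.12]
    - [0.5, 0, 0, 0.3, 0.12]
    - [0.5, 0, 0, 0.3, 0.12]
    - [0.5, 0, 0, 0.3, 0.12]
    - [0.5, 0, 0, 0.3, 0.12]
    - [0.5, 0, 0, 0, 0]
    - [0.5, 0, 0, 0, 0]

```text
clock: 4.5
position: [586.7, -20.9, 359.8]
tool_rot: [[0.967, -0.255, -0.0], [-0.255, -0.967, -0.0], [0.0, 0.0, -1.0]]
ft_force: [-0.4, -0.0, -0.2]
grip_width: 0.503
grasp_force: 0.0
```

```bash
python3 - <<'E'
from h import *
delta(584,-17,330,-15)
p=get_image("wrist");print(p["camera_matrix"],p["pose"])
cv2.imwrite("pics/w1.png",p["color"][:,:,::-1])
for q,z in (("punch1",94),("die",104),("fastener",105)):
    for d in best(p,q):
        c=max(cv2.findContours(d["region"].astype(np.uint8),cv2.RETR_EXTERNAL,cv2.CHAIN_APPROX_NONE)[0],key=cv2.contourArea)[:,0]
        print(q,round(d["p"],2),d["extent"],cv2.minAreaRect(fish_world(p,c,z)[:,:2].astype(np.float32)))
E
```

```text
clock 4.5 pos [586.65 -20.9  359.83] yaw -14.8 shift [-0.12 -0.1   0.99] turn deg 0.2 units 0.003 F [-0.44 -0.02 -0.23] grip 0.5025933974437438 0.0
[[309.71   0.   316.02]
 [  0.   309.71 205.06]
 [  0.     0.     1.  ]] [[ -0.26  -0.92  -0.3  662.37]
 [ -0.97   0.24   0.08 -42.28]
 [ -0.     0.31  -0.95 329.38]
 [  0.     0.     0.     1.  ]]
punch1 0.95 [301.0, 174.5, 17.6, 73.1] ((583.8883056640625, -16.971725463867188), (12.825337409973145, 61.71205139160156), 74.39826965332031)
punch1 0.9 [376.4, 136.4, 28.6, 77.4] ((597.1705322265625, -85.54451751708984), (14.387629508972168, 60.52165985107422), 89.93644714355469)
die 0.87 [222.3, 226.2, 36.8, 36.0] ((576.8029174804688, 45.767433166503906), (27.885631561279297, 37.141395568847656), 44.484840393066406)
fastener 0.84 [334.3, 270.9, 26.2, 34.0] ((509.17266845703125, -26.917030334472656), (23.9207706451416, 39.172489166259766), 85.09147644042969)
fastener 0.48 [52.0, 240.1, 95.5, 102.6] ((550.0549926757812, 237.7659454345703), (111.11965942382812, 97.67862701416016), 16.444700241088867)
```

View pics/w1.png

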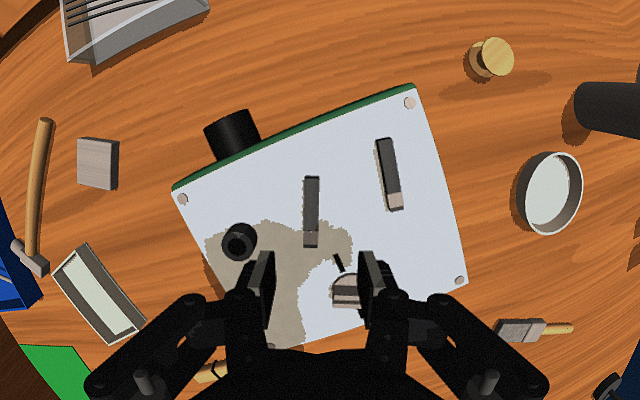

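The wrist view confirms the layout. The middle punch is at (311,212), the right punch at (389,174), the die at (239,242) and the fastener at (348,290), all matching the top-camera positions within 2 mm.

servo_tool:
  increments:
    - [0.5, -0.12, -0.1, 0.8, 0.013]
    - [0.5, 0, 0, 0.8, 0]
    - [0.5, 0, 0, 0.8, 0]
    - [0.5, 0, 0, 0.7, 0]
    - [0.5, 0, 0, 0.3, 0]
    - [0.5, 0, 0, 0, 0]
    - [0, 0, 0, 0, 0]
    - [0, 0, 0, 0, 0]
    - [0, 0, 0, 0, 0]
    - [0, 0, 0, 0, 0]
  grip_force: 50

```text
clock: 5.7
position: [584.4, -17.2, 258.8]
tool_rot: [[0.962, -0.272, 0.003], [-0.272, -0.962, -0.0], [0.002, -0.001, -1.0]]
ft_force: [1.0, 0.7, 3.2]
grip_width: 0.121
grasp_force: 52.1
```

servo_tool:
  increments:
    - [0, 0, 0, 0, 0]
    - [0, 0, 0, 0, 0]
    - [0, 0, 0, -0.5, 0]
    - [0, 0, 0, -0.7, 0]
    - [0, 0, 0, -0.7, 0]
    - [0, 0, 0, 0, 0]

```text
clock: 6.3
position: [584.6, -17.2, 317.9]
tool_rot: [[0.962, -0.272, 0.005], [-0.272, -0.962, -0.0], [0.005, -0.001, -1.0]]
ft_force: [0.8, -0.1, -0.6]
grip_width: 0.119
grasp_force: 51.8
```

```bash
python3 - <<'E'
from h import *
delta(502.5,341,320,17)
E
```

```text
clock 6.3 pos [584.6  -17.16 317.89] yaw -15.77 shift [ -5.88 -10.75  -0.08] turn deg -32.77 units -0.546 F [ 0.84 -0.1  -0.62] grip 0.11915166949016218 51.79612934589386
```

servo_tool:
  increments:
    - [0, -0.41, -0.95, 0, 0]
    - [0, -0.41, -0.95, 0, 0]
    - [0, -0.41, -0.95, 0, 0]
    - [0, -0.41, -0.95, 0, 0]
    - [0, -0.41, -0.95, 0, 0]
    - [0, -0.41, -0.95, 0, 0]
    - [0, -0.41, -0.95, 0, 0]
    - [0, -0.41, -0.95, 0, 0]
    - [0, -0.41, -0.95, 0, 0]
    - [0, -0.41, -0.95, 0, 0]

```text
clock: 7.3
position: [542.2, 291.3, 313.8]
tool_rot: [[0.962, -0.272, -0.002], [-0.272, -0.962, -0.001], [-0.001, 0.002, -1.0]]
ft_force: [-0.1, 0.3, -0.6]
grip_width: 0.116
grasp_force: 51.8
```

servo_tool:
  increments:
    - [0, -0.41, -0.95, 0, 0]
    - [0, -0.41, -0.95, 0, 0]
    - [0, 0, 0, 0.3, -0.106]
    - [0, 0, 0, 0.4, -0.106]
    - [0, 0, 0, 0.4, -0.106]
    - [0, 0, 0, 0.4, -0.106]
    - [0, 0, 0, 0.4, -0.106]
    - [0, 0, 0, 0, 0]
    - [0, 0, 0, 0, 0]

```text
clock: 8.2
position: [534.6, 351.6, 257.1]
tool_rot: [[0.962, 0.273, -0.002], [0.273, -0.962, -0.001], [-0.002, 0.0, -1.0]]
ft_force: [0.1, 0.5, -1.1]
grip_width: 0.116
grasp_force: 51.8
```

```bash
python3 - <<'E'
from h import *
delta(536.4,350.8,182,16)
p=get_image("wrist");cv2.imwrite("pics/w2.png",p["color"][:,:,::-1])
for q,z in (("tray",30),("punch1",50)):
    for d in best(p,q,2):
        c=max(cv2.findContours(d["region"].astype(np.uint8),cv2.RETR_EXTERNAL,cv2.CHAIN_APPROX_NONE)[0],key=cv2.contourArea)[:,0]
        print(q,round(d["p"],2),d["extent"],cv2.minAreaRect(fish_world(p,c,z)[:,:2].astype(np.float32)))
E
```

```text
clock 8.2 pos [534.58 351.64 257.11] yaw 15.87 shift [0.05 0.04 2.5 ] turn deg -0.13 units -0.002 F [ 0.05  0.55 -1.06] grip 0.11597512521627532 51.779510378837585
tray 0.79 [240.3, 148.3, 143.6, 189.0] ((528.0555419921875, 353.17108154296875), (115.20728302001953, 94.89111328125), 16.12844467163086)
tray 0.35 [464.2, 25.3, 88.9, 109.1] ((680.68310546875, 246.07684326171875), (62.23091506958008, 64.80894470214844), 63.515106201171875)
punch1 0.69 [303.7, 212.9, 25.1, 111.2] ((509.1849365234375, 343.4068603515625), (84.74112701416016, 16.29963493347168), 15.995295524597168)
```

View pics/w2.png

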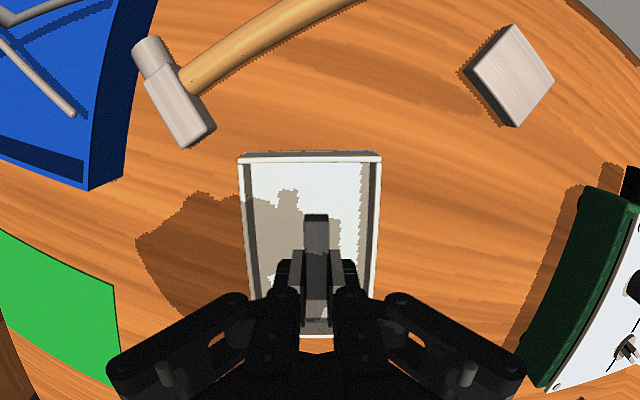

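The wrist view shows the punch held over the tray. The tray's far edge runs from (240,157) to (381,157), and the punch is at (316,250). It is well inside the tray, so I lower and release it.

servo_tool:
  increments:
    - [0, 0.05, -0.05, 0.8, 0]
    - [0, 0, 0, 0.8, 0]
    - [0, 0, 0, 0.6, 0]
    - [0, 0, 0, 0.3, 0]
    - [0, 0, 0, 0, 0]
    - [0.35, 0, 0, 0, 0]
    - [0.35, 0, 0, 0, 0]
    - [0.35, 0, 0, -0.4, 0]
    - [0.4, 0, 0, -0.9, 0]
    - [0.5, 0, 0, -0.9, 0]

```text
clock: 9.35
position: [535.7, 353.8, 250.1]
tool_rot: [[0.961, 0.276, -0.0], [0.276, -0.961, -0.0], [-0.0, -0.0, -1.0]]
ft_force: [0.6, 0.6, 0.7]
grip_width: 0.5
grasp_force: 0.0
```

servo_tool:
  increments:
    - [0.5, 0, 0, -0.9, 0]
    - [0.5, 0, 0, -0.9, 0]
    - [0.5, 0, 0, -0.5, 0]
    - [0.5, 0, 0, 0, 0]

```text
clock: 9.75
position: [536.4, 354.3, 320.9]
tool_rot: [[0.961, 0.276, 0.005], [0.276, -0.961, 0.003], [0.005, -0.002, -1.0]]
ft_force: [-0.9, 0.2, -0.4]
grip_width: 0.501
grasp_force: 0.0
```

```bash
python3 - <<'E'
from h import *
delta(597.5,-86,320,0)
p=get_image("top")
for d in best(p,"punch1",4): print(d["p"],d["extent"],rect(p,d["region"],94),rect(p,d["region"],16))
E
```

```text
clock 9.75 pos [536.38 354.32 320.92] yaw 16.02 shift [-2.09 14.67 -0.  ] turn deg 16.02 units 0.267 F [-0.9   0.22 -0.38] grip 0.501355285171127 0.0
0.74 [169.1, 107.2, 44.4, 40.4] ((684.9020385742188, 341.01513671875), (27.083343505859375, 159.25051879882812), 47.92097091674805) ((710.884033203125, 362.9521179199219), (28.6998291015625, 168.75576782226562), 47.92096710205078)
0.62 [350.3, 147.6, 7.9, 23.6] ((593.0686645507812, -87.76983642578125), (10.572957038879395, 59.7465705871582), 89.4871597290039) ((613.5692749023438, -91.42595672607422), (11.20402717590332, 63.312740325927734), 89.48711395263672)
0.52 [458.5, 136.6, 39.0, 36.8] ((603.5076904296875, -419.60687255859375), (69.96885681152344, 125.59752655029297), 44.29793930053711) ((624.6314086914062, -443.0696105957031), (74.1451187133789, 133.09414672851562), 44.297813415527344)
```

servo_tool:
  increments:
    - [0.5, -0.14, 0.98, 0, 0]
    - [0.5, -0.14, 0.98, 0, 0]
    - [0.5, -0.14, 0.98, 0, 0]
    - [0.5, -0.14, 0.98, 0, 0]
    - [0.5, -0.14, 0.98, 0, 0]
    - [0.5, -0.14, 0.98, 0, 0]
    - [0.5, -0.14, 0.98, 0, 0]
    - [0.5, -0.14, 0.98, 0, 0]
    - [0.5, -0.14, 0.98, 0, 0]
    - [0.5, -0.14, 0.98, 0, 0]

```text
clock: 10.85
position: [576.1, 58.3, 315.8]
tool_rot: [[0.961, 0.276, -0.003], [0.276, -0.961, -0.0], [-0.003, -0.001, -1.0]]
ft_force: [0.7, -0.1, -1.0]
grip_width: 0.504
grasp_force: 0.0
```

servo_tool:
  increments:
    - [0.5, -0.14, 0.98, 0, 0]
    - [0.5, -0.14, 0.98, 0, 0]
    - [0.5, -0.14, 0.98, 0, 0]
    - [0.5, -0.14, 0.98, 0, 0]
    - [0.5, -0.14, 0.98, 0, 0]
    - [0.5, 0, 0, 0.1, 0.09]
    - [0.5, 0, 0, 0.1, 0.09]
    - [0.5, 0, 0, 0.1, 0.09]
    - [0.5, 0, 0, 0, 0]
    - [0.5, 0, 0, 0, 0]

```text
clock: 11.85
position: [596.7, -87.2, 307.4]
tool_rot: [[1.0, -0.0, -0.002], [-0.0, -1.0, 0.0], [-0.002, -0.0, -1.0]]
ft_force: [0.4, 0.2, -0.7]
grip_width: 0.501
grasp_force: 0.0
```

```bash
python3 - <<'E'
from h import *
delta(596.8,-86.5,259,0)
p=get_image("top")
p2=get_image("wrist")
for q,z in (("punch1",94),):
    for d in best(p2,q,3):
        c=max(cv2.findContours(d["region"].astype(np.uint8),cv2.RETR_EXTERNAL,cv2.CHAIN_APPROX_NONE)[0],key=cv2.contourArea)[:,0]
        print(q,round(d["p"],2),d["extent"],cv2.minAreaRect(fish_world(p2,c,z)[:,:2].astype(np.float32)))
for q in ("punch1","tray"):
  for d in best(p,q,4): print(q,d["p"],d["extent"],rect(p,d["region"],16))
E
```

```text
clock 11.85 pos [596.68 -87.2  307.39] yaw -0.02 shift [ 0.01 -0.02  1.61] turn deg -0.02 units -0.0 F [ 0.43  0.15 -0.74] grip 0.5010414166092265 0.0
punch1 0.94 [303.9, 180.1, 22.4, 94.4] ((598.7744140625, -86.56827545166016), (62.03591537475586, 13.362340927124023), 0.1762101948261261)
punch1 0.63 [469.7, 231.3, 84.7, 93.0] ((551.2781982421875, -250.4828643798828), (94.80500793457031, 81.888671875), 70.15538024902344)
punch1 0.52 [5.4, 220.8, 17.8, 38.3] ((576.5608520507812, 217.91256713867188), (41.715110778808594, 17.526147842407227), 14.825234413146973)
punch1 0.53 [188.9, 178.3, 7.3, 21.2] ((530.39794921875, 348.14801025390625), (63.245460510253906, 15.924093246459961), 15.079648971557617)
tray 0.92 [172.5, 167.4, 46.8, 63.5] ((505.3314514160156, 345.9444580078125), (157.90089416503906, 103.93962097167969), 15.723384857177734)
```

servo_tool:
  increments:
    - [0.5, 0.03, -0.02, 0.5, 0]
    - [0.5, 0, 0, 0.6, 0]
    - [0.5, 0, 0, 0.5, 0]
    - [0.5, 0, 0, 0, 0]
    - [0, 0, 0, 0, 0]
    - [0, 0, 0, 0, 0]
    - [0, 0, 0, 0, 0]
    - [0, 0, 0, 0, 0]
    - [0, 0, 0, 0, 0]
    - [0, 0, 0, 0, 0]

```text
clock: 13.1
position: [598.3, -86.8, 261.4]
tool_rot: [[1.0, -0.003, 0.001], [-0.003, -1.0, -0.0], [0.001, 0.0, -1.0]]
ft_force: [0.4, 0.0, 3.5]
grip_width: 0.115
grasp_force: 50.4
```

servo_tool:
  increments:
    - [0, 0, 0, -0.4, 0]
    - [0, 0, 0, -0.8, 0]
    - [0, 0, 0, -0.8, 0]
    - [0, 0, 0, 0, 0]

```text
clock: 13.5
position: [599.0, -86.8, 324.6]
tool_rot: [[1.0, -0.003, 0.006], [-0.003, -1.0, -0.001], [0.006, 0.001, -1.0]]
ft_force: [1.2, -0.6, -1.2]
grip_width: 0.12
grasp_force: 50.1
```

```bash
python3 - <<'E'
from h import *
delta(468,333,320,16)
E
```

```text
clock 13.5 pos [599.04 -86.84 324.58] yaw -0.17 shift [ -4.41 -13.98   0.11] turn deg -16.17 units -0.27 F [ 1.21 -0.55 -1.22] grip 0.12041710029392597 50.110246539115906
```

servo_tool:
  increments:
    - [0, -0.31, -1, 0, 0]
    - [0, -0.31, -1, 0, 0]
    - [0, -0.31, -1, 0, 0]
    - [0, -0.31, -1, 0, 0]
    - [0, -0.31, -1, 0, 0]
    - [0, -0.31, -1, 0, 0]
    - [0, -0.31, -1, 0, 0]
    - [0, -0.31, -1, 0, 0]
    - [0, -0.31, -1, 0, 0]
    - [0, -0.31, -1, 0, 0]

```text
clock: 14.5
position: [505.0, 214.4, 320.3]
tool_rot: [[1.0, -0.003, -0.001], [-0.003, -1.0, -0.001], [-0.001, 0.001, -1.0]]
ft_force: [0.8, 0.7, -0.7]
grip_width: 0.119
grasp_force: 50.1
```

servo_tool:
  increments:
    - [0, -0.31, -1, 0, 0]
    - [0, -0.31, -1, 0, 0]
    - [0, -0.31, -1, 0, 0]
    - [0, -0.31, -0.98, 0, 0]
    - [0, 0, 0, 0.6, -0.09]
    - [0, 0, 0, 0.6, -0.09]
    - [0, 0, 0, 0.6, -0.09]
    - [0, 0, 0, 0.4, 0]
    - [0, 0, 0, 0, 0]
    - [0, 0, 0, 0, 0]

```text
clock: 15.5
position: [469.1, 333.0, 254.8]
tool_rot: [[0.962, 0.275, -0.0], [0.275, -0.962, -0.0], [-0.0, 0.0, -1.0]]
ft_force: [0.0, 0.7, -0.8]
grip_width: 0.117
grasp_force: 50.1
```

```bash
python3 - <<'E'
from h import *
delta(468,333,184,16)
E
```

```text
clock 15.5 pos [469.06 332.97 254.75] yaw 15.93 shift [-0.03 -0.01  2.36] turn deg -0.07 units -0.001 F [ 0.02  0.7  -0.81] grip 0.11713224020554827 50.10462462902069
```

servo_tool:
  increments:
    - [0, -0.03, 0, 0.8, 0]
    - [0, 0, 0, 0.8, 0]
    - [0, 0, 0, 0.55, 0]
    - [0, 0, 0, 0.2, 0]
    - [0, 0, 0, 0, 0]
    - [0.35, 0, 0, 0, 0]
    - [0.35, 0, 0, 0, 0]
    - [0.35, 0, 0, -0.4, 0]
    - [0.4, 0, 0, -0.9, 0]
    - [0.5, 0, 0, -0.9, 0]

```text
clock: 16.5
position: [467.5, 332.7, 251.4]
tool_rot: [[0.961, 0.277, -0.001], [0.277, -0.961, -0.001], [-0.002, 0.0, -1.0]]
ft_force: [0.9, 0.6, 0.7]
grip_width: 0.495
grasp_force: 0.0
```

servo_tool:
  increments:
    - [0.6, 0, 0, -0.9, 0]
    - [0.6, 0, 0, -0.9, 0]
    - [0.6, 0, 0, -0.6, 0]
    - [0.6, 0, 0, 0, 0]

```text
clock: 16.9
position: [468.3, 333.4, 326.0]
tool_rot: [[0.961, 0.276, 0.005], [0.276, -0.961, 0.003], [0.006, -0.002, -1.0]]
ft_force: [-0.2, 0.7, -0.3]
grip_width: 0.602
grasp_force: 0.0
```

```bash
python3 - <<'E'
from h import *
delta(572,47,320,8)
E
```

```text
clock 16.9 pos [468.29 333.41 326.01] yaw 16.04 shift [ 0.68 10.13  0.19] turn deg 8.04 units 0.134 F [-0.16  0.69 -0.31] grip 0.601897873284408 0.0
```

servo_tool:
  increments:
    - [0.6, 0.07, 1, 0, 0]
    - [0.6, 0.07, 1, 0, 0]
    - [0.6, 0.07, 1, 0, 0]
    - [0.6, 0.07, 1, 0, 0]
    - [0.6, 0.07, 1, 0, 0]
    - [0.6, 0.07, 1, 0, 0]
    - [0.6, 0.07, 1, 0, 0]
    - [0.6, 0.07, 1, 0, 0]
    - [0.6, 0.07, 1, 0, 0]
    - [0.6, 0.07, 1.1, 0, 0]

```text
out of range: row 10 has 1.1, outside -1 to 1
```

servo_tool:
  increments:
    - [0.6, 0, 0.1, 0.2, 0.134]
    - [0.6, 0, 0, 0.2, 0]
    - [0.6, 0, 0, 0, 0]
    - [0.6, 0, 0, 0, 0]

```text
clock: 17.3
position: [468.5, 329.9, 309.5]
tool_rot: [[0.99, 0.142, -0.001], [0.142, -0.99, -0.001], [-0.001, 0.0, -1.0]]
ft_force: [0.2, -0.3, -0.9]
grip_width: 0.602
grasp_force: 0.0
```

```bash
python3 - <<'E'
from h import *
delta(572,47,320,8)
E
```

```text
clock 17.3 pos [468.54 329.93 309.53] yaw 8.14 shift [ 2.08  9.82 -0.35] turn deg 0.14 units 0.002 F [ 0.19 -0.35 -0.91] grip 0.6016625821607571 0.0
```

servo_tool:
  increments:
    - [0.6, 0.21, 0.98, 0, 0]
    - [0.6, 0.21, 0.98, 0, 0]
    - [0.6, 0.21, 0.98, 0, 0]
    - [0.6, 0.21, 0.98, 0, 0]
    - [0.6, 0.21, 0.98, 0, 0]
    - [0.6, 0.21, 0.98, 0, 0]
    - [0.6, 0.21, 0.98, 0, 0]
    - [0.6, 0.21, 0.98, 0, 0]
    - [0.6, 0.21, 0.98, 0, 0]
    - [0.6, 0.21, 0.98, 0, 0]

```text
clock: 18.3
position: [572.5, 46.5, 310.1]
tool_rot: [[0.99, 0.141, -0.0], [0.141, -0.99, 0.0], [-0.0, -0.0, -1.0]]
ft_force: [0.3, 0.2, 0.7]
grip_width: 0.598
grasp_force: 0.0
```

servo_tool:
  increments:
    - [0.6, 0, 0, 0, 0]
    - [0.6, 0, 0, 0, 0]

```text
clock: 18.5
position: [572.3, 47.0, 310.0]
tool_rot: [[0.99, 0.139, -0.001], [0.139, -0.99, 0.0], [-0.0, -0.0, -1.0]]
ft_force: [-1.0, 1.3, -0.3]
grip_width: 0.596
grasp_force: 0.0
```

```bash
python3 - <<'E'
from h import *
delta(572,47,264,8)
p=get_image("wrist");cv2.imwrite("pics/w3.png",p["color"][:,:,::-1])
for d in best(p,"die",2):
    c=max(cv2.findContours(d["region"].astype(np.uint8),cv2.RETR_EXTERNAL,cv2.CHAIN_APPROX_NONE)[0],key=cv2.contourArea)[:,0]
    for z in (104,82):
        w=fish_world(p,c,z)[:,:2];print(round(d["p"],2),d["extent"],z,w.min(0),w.max(0))
p=get_image("top")
for d in best(p,"punch1",4): print(d["p"],d["extent"],rect(p,d["region"],16))
E
```

```text
clock 18.5 pos [572.25  46.98 309.95] yaw 7.96 shift [-0.01 -0.    1.53] turn deg -0.04 units -0.001 F [-1.05  1.29 -0.34] grip 0.5964199070016143 0.0
0.94 [292.6, 206.3, 42.3, 45.0] 104 [561.12  35.61] [593.67  62.71]
0.94 [292.6, 206.3, 42.3, 45.0] 82 [549.99  32.95] [586.63  63.45]
0.57 [188.6, 175.5, 10.2, 26.3] ((529.628173828125, 348.6009216308594), (64.51758575439453, 19.433269500732422), 16.100831985473633)
```

View pics/w3.png

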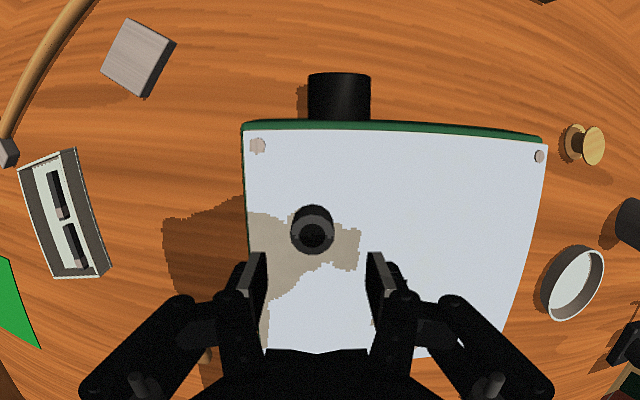

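Both punches lie inside the tray, at (60,190) and (75,245). The die at (313,230) is centred between the fingers.

servo_tool:
  increments:
    - [0.6, 0.04, -0.05, 0.5, 0]
    - [0.6, 0, 0, 0.5, 0]
    - [0.6, 0, 0, 0.5, 0]
    - [0.6, 0, 0, 0, 0]
    - [0, 0, 0, 0, 0]
    - [0, 0, 0, 0, 0]
    - [0, 0, 0, 0, 0]
    - [0, 0, 0, 0, 0]
    - [0, 0, 0, 0, 0]
    - [0, 0, 0, 0, 0]
  grip_force: 60

```text
clock: 19.7
position: [573.3, 49.0, 265.5]
tool_rot: [[0.99, 0.139, 0.001], [0.139, -0.99, -0.0], [0.001, 0.0, -1.0]]
ft_force: [-0.5, -0.5, 0.3]
grip_width: 0.283
grasp_force: 59.0
```

servo_tool:
  increments:
    - [0, 0, 0, -0.4, 0]
    - [0, 0, 0, -0.8, 0]
    - [0, 0, 0, -0.8, 0]
    - [0, 0, 0, 0, 0]

```text
clock: 20.1
position: [574.4, 49.5, 329.2]
tool_rot: [[0.99, 0.139, 0.007], [0.139, -0.99, 0.001], [0.007, 0.0, -1.0]]
ft_force: [0.5, -0.1, -0.9]
grip_width: 0.278
grasp_force: 59.0
```

```bash
python3 - <<'E'
from h import *
delta(501.5,-317.5,320,8)
p=get_image("top")
for d in best(p,"dish",2):
    c=max(cv2.findContours(d["region"].astype(np.uint8),cv2.RETR_EXTERNAL,cv2.CHAIN_APPROX_NONE)[0],key=cv2.contourArea)[:,0]
    w=world(p,c,28)[:,:2].astype(np.float32);print(d["p"],d["extent"],cv2.minEnclosingCircle(w),cv2.fitEllipse(w))
E
```

```text
clock 20.1 pos [574.41  49.49 329.24] yaw 7.99 shift [-4.11 11.78  0.28] turn deg -0.01 units -0.0 F [ 0.5  -0.08 -0.94] grip 0.2779811349109634 58.960994482040405
0.57 [418.7, 176.4, 37.4, 41.1] ((501.8526611328125, -317.8913269042969), 56.14044952392578) ((501.3644714355469, -318.17340087890625), (107.82943725585938, 109.46764373779297), 145.07452392578125)
```

servo_tool:
  increments:
    - [0, -0.34, 0.98, 0, 0]
    - [0, -0.34, 0.98, 0, 0]
    - [0, -0.34, 0.98, 0, 0]
    - [0, -0.34, 0.98, 0, 0]
    - [0, -0.34, 0.98, 0, 0]
    - [0, -0.34, 0.98, 0, 0]
    - [0, -0.34, 0.98, 0, 0]
    - [0, -0.34, 0.98, 0, 0]
    - [0, -0.34, 0.98, 0, 0]
    - [0, -0.34, 0.98, 0, 0]

```text
clock: 21.2
position: [512.2, -257.3, 324.0]
tool_rot: [[0.99, 0.139, -0.002], [0.139, -0.99, 0.001], [-0.002, -0.001, -1.0]]
ft_force: [-0.2, 0.6, 0.1]
grip_width: 0.283
grasp_force: 59.0
```

servo_tool:
  increments:
    - [0, -0.34, 0.98, 0, 0]
    - [0, -0.34, 1, 0, 0]
    - [0, 0, 0, 0.6, 0]
    - [0, 0, 0, 0.8, 0]
    - [0, 0, 0, 0.8, 0]
    - [0, 0, 0, 0.2, 0]
    - [0, 0, 0, 0, 0]

```text
clock: 21.9
position: [500.5, -317.5, 251.6]
tool_rot: [[0.99, 0.139, -0.003], [0.139, -0.99, 0.002], [-0.003, -0.002, -1.0]]
ft_force: [0.2, -0.5, -0.5]
grip_width: 0.288
grasp_force: 59.1
```

```bash
python3 - <<'E'
from h import *
delta(501.6,-318,190,8)
E
```

```text
clock 21.9 pos [ 500.54 -317.5   251.6 ] yaw 8.0 shift [0.04 0.03 2.05] turn deg 0.0 units 0.0 F [ 0.16 -0.52 -0.47] grip 0.2877673934181188 59.056899547576904
```

servo_tool:
  increments:
    - [0, 0.04, 0.02, 0.7, 0]
    - [0, 0, 0, 0.7, 0]
    - [0, 0, 0, 0.5, 0]
    - [0, 0, 0, 0.15, 0]
    - [0, 0, 0, 0, 0]
    - [0.45, 0, 0, 0, 0]
    - [0.45, 0, 0, 0, 0]
    - [0.45, 0, 0, -0.4, 0]
    - [0.5, 0, 0, -0.9, 0]
    - [0.5, 0, 0, -0.9, 0]

```text
clock: 22.9
position: [502.4, -318.3, 259.4]
tool_rot: [[0.99, 0.139, 0.0], [0.139, -0.99, -0.0], [0.0, 0.0, -1.0]]
ft_force: [0.9, -0.0, 0.4]
grip_width: 0.501
grasp_force: 0.0
```

servo_tool:
  increments:
    - [0.5, 0, 0, -0.9, 0]
    - [0.5, 0, 0, -0.9, 0]
    - [0.5, 0, 0, -0.5, 0]
    - [0.5, 0, 0, 0, 0]

```text
clock: 23.3
position: [503.0, -318.6, 329.8]
tool_rot: [[0.99, 0.139, 0.005], [0.139, -0.99, -0.003], [0.004, 0.004, -1.0]]
ft_force: [0.2, 0.2, 0.1]
grip_width: 0.503
grasp_force: 0.0
```

```bash
python3 - <<'E'
from h import *
delta(494.4,-33,320,72.7)
E
```

```text
clock 23.3 pos [ 503.01 -318.64  329.83] yaw 7.99 shift [ 1.04 -9.47  0.3 ] turn deg -64.71 units -1.079 F [0.24 0.17 0.1 ] grip 0.5032415724949098 0.0
```

servo_tool:
  increments:
    - [0.5, 0.1, -0.95, 0, 0]
    - [0.5, 0.1, -0.95, 0, 0]
    - [0.5, 0.1, -0.95, 0, 0]
    - [0.5, 0.1, -0.95, 0, 0]
    - [0.5, 0.1, -0.95, 0, 0]
    - [0.5, 0.1, -0.95, 0, 0]
    - [0.5, 0.1, -0.95, 0, 0]
    - [0.5, 0.1, -0.95, 0, 0]
    - [0.5, 0.1, -0.95, 0, 0]
    - [0.5, 0.1, -0.95, 0, 0]

```text
clock: 24.3
position: [491.8, -30.8, 325.5]
tool_rot: [[0.99, 0.139, -0.002], [0.139, -0.99, 0.0], [-0.002, -0.001, -1.0]]
ft_force: [0.7, -0.0, -0.0]
grip_width: 0.502
grasp_force: 0.0
```

servo_tool:
  increments:
    - [0.5, 0, 0, 0, -0.13]
    - [0.5, 0, 0, 0, -0.13]
    - [0.5, 0, 0, 0, -0.13]
    - [0.5, 0, 0, 0, -0.13]
    - [0.5, 0, 0, 0, -0.13]
    - [0.5, 0, 0, 0, -0.13]
    - [0.5, 0, 0, 0, -0.13]
    - [0.5, 0, 0, 0, -0.13]
    - [0.5, 0, 0, 0, -0.04]
    - [0.5, 0, 0, 0, 0]

```text
clock: 25.3
position: [492.0, -32.1, 325.6]
tool_rot: [[0.296, 0.955, -0.002], [0.955, -0.296, 0.001], [0.0, -0.002, -1.0]]
ft_force: [0.0, -0.2, -0.1]
grip_width: 0.504
grasp_force: 0.0
```

```bash
python3 - <<'E'
from h import *
delta(494.4,-33,270,72.7)
p=get_image("wrist");cv2.imwrite("pics/w4.png",p["color"][:,:,::-1])
for d in best(p,"fastener",2):
    c=max(cv2.findContours(d["region"].astype(np.uint8),cv2.RETR_EXTERNAL,cv2.CHAIN_APPROX_NONE)[0],key=cv2.contourArea)[:,0]
    print(d["p"],d["extent"],cv2.minAreaRect(fish_world(p,c,105)[:,:2].astype(np.float32)))
for d in best(get_image("top"),"die",2):print(d["p"],d["extent"])
E
```

```text
clock 25.3 pos [491.97 -32.06 325.57] yaw 72.78 shift [-0.01  0.09  1.85] turn deg 0.08 units 0.001 F [ 0.01 -0.21 -0.12] grip 0.5037740049623441 0.0
0.66 [298.4, 189.6, 52.2, 58.0] ((498.74554443359375, -28.512393951416016), (32.65670394897461, 40.85898208618164), 1.1652634143829346)
0.57 [433.5, 192.8, 10.3, 12.7]
```

View pics/w4.png

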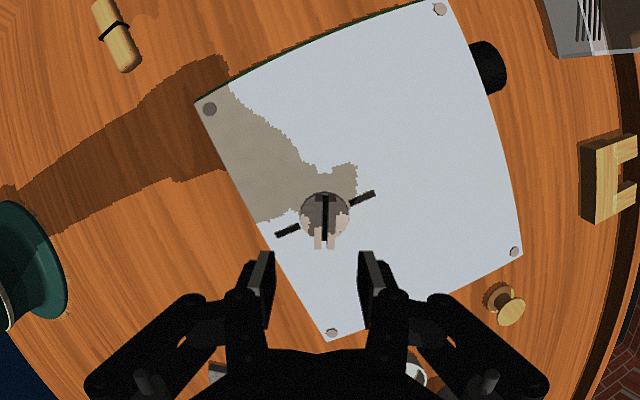

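The die is in the dish (top view 433,193). The wrist view shows the slot vertical at column 325, with jaw tops from (325,197) to (325,247). The painted marks run from (276,234) to (375,192).

```bash
python3 - <<'E'
from h import *
p=get_image("wrist")
g=cv2.cvtColor(p["color"],cv2.COLOR_RGB2GRAY)
# slot: darkest columns by row
for v in range(196,250,6): print(v,g[v,308:342].tolist())
w=fish_world(p,[[325,200],[325,245]],105);d=w[0]-w[1];print(w,np.degrees(np.arctan2(d[1],d[0])))
m=np.zeros_like(g);m[180:245,270:302]=1;m[180:245,349:382]=1
ys,xs=np.where((g<70)&(m>0));w=fish_world(p,np.c_[xs,ys],82)[:,:2]
print(len(w),w.mean(0),"mark yaw",np.degrees(np.arctan2(*np.linalg.svd(w-w.mean(0),full_matrices=False)[2][0][::-1])),w.min(0),w.max(0))
E
```

```text
196 [100, 61, 40, 48, 84, 108, 61, 46, 37, 44, 43, 45, 41, 30, 0, 2, 1, 0, 0, 22, 47, 43, 40, 39, 45, 49, 54, 76, 43, 53, 110, 135, 140, 142]
202 [88, 88, 88, 90, 86, 84, 90, 94, 93, 90, 95, 98, 96, 64, 20, 8, 12, 12, 14, 52, 85, 93, 97, 98, 93, 97, 92, 90, 87, 88, 90, 86, 88, 96]
208 [95, 92, 97, 94, 98, 87, 87, 86, 87, 87, 89, 88, 89, 60, 13, 5, 13, 4, 15, 45, 82, 92, 82, 84, 83, 92, 82, 85, 92, 88, 94, 87, 86, 90]
214 [85, 87, 87, 85, 89, 86, 84, 90, 81, 88, 86, 88, 87, 59, 1, 12, 6, 3, 12, 62, 90, 89, 83, 89, 89, 84, 89, 153, 94, 72, 126, 177, 174, 172]
220 [151, 95, 84, 90, 89, 85, 82, 88, 89, 86, 82, 85, 92, 62, 0, 8, 10, 0, 24, 65, 85, 82, 87, 87, 82, 78, 101, 186, 176, 174, 178, 174, 176, 173]
226 [78, 77, 84, 81, 83, 83, 78, 78, 84, 95, 143, 146, 126, 76, 13, 6, 11, 0, 36, 73, 86, 81, 80, 87, 86, 93, 119, 176, 167, 169, 173, 171, 165, 167]
232 [83, 80, 86, 80, 91, 126, 155, 159, 165, 160, 156, 166, 131, 72, 9, 0, 11, 4, 58, 114, 134, 133, 133, 173, 128, 80, 116, 171, 164, 169, 146, 137, 171, 182]
238 [183, 189, 191, 191, 194, 173, 161, 150, 159, 164, 163, 171, 114, 48, 0, 12, 12, 0, 106, 152, 167, 162, 163, 157, 161, 172, 185, 195, 193, 188, 191, 185, 191, 190]
244 [186, 189, 191, 192, 186, 162, 161, 157, 160, 158, 159, 156, 177, 192, 192, 189, 196, 153, 127, 142, 159, 159, 162, 162, 156, 172, 185, 189, 188, 187, 187, 190, 187, 191]
[[503.28 -14.87 105.  ]
 [494.1  -45.46 105.  ]] 73.29690221377233
312 [497.22 -31.54] mark yaw -172.38262190342084 [457.42 -39.  ] [536.54 -20.95]
```

servo_tool:
  increments:
    - [0.5, 0.04, 0.12, 0.5, 0]
    - [0.5, 0, 0, 0.5, 0]
    - [0.5, 0, 0, 0.5, 0]
    - [0.5, 0, 0, 0.35, 0]
    - [0.5, 0, 0, 0, 0]
    - [0, 0, 0, 0, 0]
    - [0, 0, 0, 0, 0]
    - [0, 0, 0, 0, 0]
    - [0, 0, 0, 0, 0]
    - [0, 0, 0, 0, 0]
  grip_force: 60

```text
clock: 26.55
position: [496.9, -31.9, 271.9]
tool_rot: [[0.296, 0.955, 0.002], [0.955, -0.296, -0.0], [0.001, 0.002, -1.0]]
ft_force: [2.0, 0.3, 0.9]
grip_width: 0.136
grasp_force: 60.4
```

```bash
python3 - <<'E'
from h import *
delta(496,-32,270,7.6)
E
```

```text
clock 26.55 pos [496.91 -31.87 271.88] yaw 72.78 shift [-0.01 -0.03  0.06] turn deg 65.18 units 1.086 F [2.04 0.25 0.89] grip 0.13566458979908905 60.37305951118469
```

servo_tool:
  increments:
    - [0, 0, 0, 0, 0.1]
    - [0, 0, 0, 0, 0.1]
    - [0, 0, 0, 0, 0.1]
    - [0, 0, 0, 0, 0.1]
    - [0, 0, 0, 0, 0.1]

```text
clock: 27.05
position: [496.6, -31.5, 271.9]
tool_rot: [[0.737, 0.676, 0.001], [0.676, -0.737, 0.0], [0.001, 0.001, -1.0]]
ft_force: [1.1, 1.2, 3.0]
grip_width: 0.134
grasp_force: 60.6
```

servo_tool:
  increments:
    - [0, 0, 0, 0, 0.1]
    - [0, 0, 0, 0, 0.1]
    - [0, 0, 0, 0, 0.1]
    - [0, 0, 0, 0, 0.1]
    - [0, 0, 0, 0, 0.1]
    - [0, 0, 0, 0, 0.086]
    - [0, 0, 0, 0, 0]
    - [0, 0, 0, 0, 0]

```text
clock: 27.85
position: [496.4, -31.0, 271.6]
tool_rot: [[0.991, 0.136, 0.001], [0.136, -0.991, 0.001], [0.001, -0.001, -1.0]]
ft_force: [0.5, 3.9, 3.1]
grip_width: 0.134
grasp_force: 60.7
```

```bash
python3 - <<'E'
from h import *
delta(496,-32,270,7.6);print(state()["ft_torque"])
p=get_image("wrist");cv2.imwrite("pics/w5.png",p["color"][:,:,::-1])
E
```

```text
clock 27.85 pos [496.4  -31.   271.63] yaw 7.79 shift [-0.02  0.03  0.05] turn deg 0.19 units 0.003 F [0.55 3.94 3.1 ] grip 0.13358345519497972 60.687602162361145
[ 0.85 -0.11 -0.03]
```

View pics/w5.png

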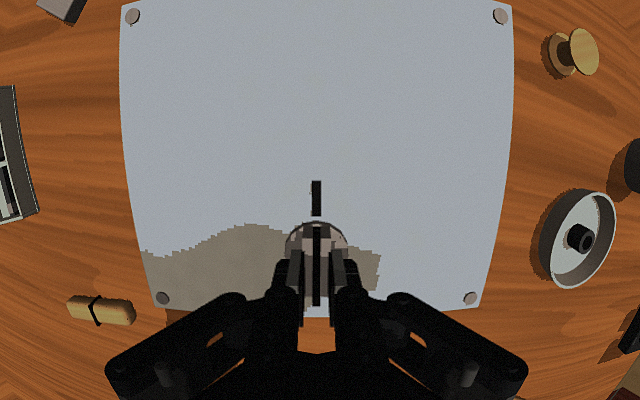

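The slot at (316,265) lines up with the front mark at (316,197), and the die sits in the dish at (582,238). Next is pressing.

servo_tool:
  increments:
    - [0, 0, 0, 0.05, 0]
    - [0, 0, 0, 0.05, 0]
    - [0, 0, 0, 0.05, 0]
    - [0, 0, 0, 0.05, 0]
    - [0, 0, 0, 0, 0]

```text
clock: 28.4
position: [496.5, -31.1, 265.9]
tool_rot: [[0.991, 0.135, 0.001], [0.135, -0.991, 0.001], [0.001, -0.001, -1.0]]
ft_force: [-1.2, 4.1, 11.2]
grip_width: 0.14
grasp_force: 61.4
```

servo_tool:
  increments:
    - [0, 0, 0, 0.05, 0]
    - [0, 0, 0, 0.05, 0]
    - [0, 0, 0, 0, 0]

```text
clock: 28.7
position: [496.6, -30.9, 265.4]
tool_rot: [[0.991, 0.135, 0.001], [0.135, -0.991, -0.0], [0.001, 0.0, -1.0]]
ft_force: [-9.6, 5.3, 35.8]
grip_width: 0.142
grasp_force: 64.5
```

servo_tool:
  increments:
    - [0, 0, 0, -0.025, 0]
    - [0, 0, 0, 0, 0]
    - [0, 0, 0, 0, 0]

```text
clock: 29.0
position: [496.5, -30.9, 265.5]
tool_rot: [[0.991, 0.135, 0.001], [0.135, -0.991, 0.0], [0.001, 0.0, -1.0]]
ft_force: [-6.8, 5.2, 29.3]
grip_width: 0.139
grasp_force: 63.6
```

```bash
python3 - <<'E'
from h import *
delta(496,-32,265,7.6)
p=get_image("wrist");im=p["color"][:,:,::-1];cv2.imwrite("pics/w6.png",im)
p=get_image("top");cv2.imwrite("pics/top_z.png",cv2.resize(p["color"][90:320,120:500,::-1],None,fx=2,fy=2,interpolation=cv2.INTER_CUBIC))
E
```

```text
clock 29.0 pos [496.51 -30.94 265.53] yaw 7.74 shift [-0.02  0.03  0.02] turn deg 0.14 units 0.002 F [-6.77  5.2  29.31] grip 0.1386596821245554 63.61824631690979
```

View pics/w6.png

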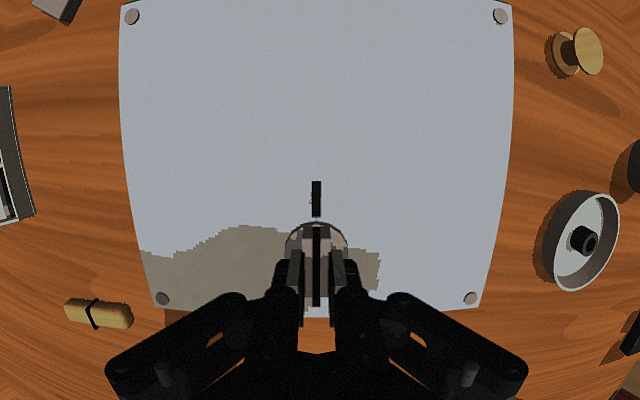

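View pics/top_z.png

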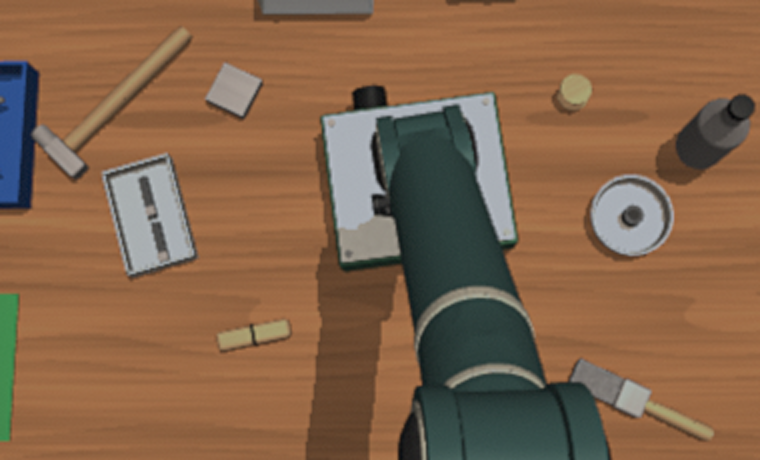

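The slot is still aligned with the marks at column 316. Both punches are in the tray, the die is in the dish and nothing else has moved. The panel is against its hard stop: 6.1 mm of travel, then a steep force rise to 29 N.

```bash
python3 -c "
from bench import *
print(close_job())"
```

```text
the job is handed in; nothing more can be done
None
```

The job is handed in at about 29 s on the clock: both punches are in the tray, the die is in the dish, the fastener slot is lined up with its marks, and the arm is still holding the panel pressed home at about 29 N.

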